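# Pin the drawbar into the hitch

### The job

The drawbar's eye already lies between the two plates of the hitch with the holes lined up. Take the long pin from the pin stand and put it down through the upper plate, the drawbar's eye and the lower plate until its collar sits flat on the upper plate, then let go. Leave the short pin in the stand.

Things in the scene. Friction and masses are not known exactly. Their poses are not given: they have to be found in the camera images.
- long_pin_grip (a point): Grip centre of the long steel pin, hanging upright in the grey pin stand (plate 60 x 174 mm, top 80 mm above bench, two holes 90 apart, pins in either). Sizes in mm: round grip dia 22, 50 tall; below it a collar dia 40, 5 thick, resting on the plate; then a shank dia 14, 60 long, last 12 tapering to a 6 tip. The point is 30 above the collar's underside, 90 above the tip; z up along the pin. 0.16 kg.
- short_pin_grip (a point): Grip centre of the short steel pin in the stand's other hole: grip dia 22 but only 30 mm tall, same collar, shank only 24 mm, too short to reach the lower plate. The point is 20 mm above the collar's underside. Loose; it stays in the stand.
- hitch_hole (a point): Dark steel hitch fixed to the bench: base plate, upright web and two level plates (74 x 70 x 12 mm) one over the other, with a 26 mm hole straight down through both. The point is the hole's centre at the top of the upper plate, 78 mm above the bench; z up, -x out of the open front. Lower plate's top 50, base plate's top 10 mm above the bench. With the long pin home its grip centre is 30 mm above this point.
- drawbar_eye (a point): Drawbar: loose flat steel bar (36 x 14 mm section, 145 mm long, 0.7 kg) lying level on the hitch's lower plate and on its own foot at the other end, not yet held. The point is the centre of its 28 mm eye at the bar's top face, 14 mm below the top of the hitch's hole; -x along the bar, away from the eye. The eye starts lined up with the hitch's holes to about 2 mm.
Mind the look-alikes: they are no part of the job. Leave any blue or pink look-alike of the part that bears long_pin_grip alone.

How it is judged:
By the outcome, as a careful person would: the job done as asked, in the order asked, and still so for the second after the job is handed in, with the robot touching nothing.
It also fails if it takes over 45 s, if anything falls off the work surface, if the arm or the gripper's body presses on something with over 40 N, if the wrist force passes 120 N, or if a joint passes its speed limit or range.

### The arm

A 6-joint arm with a two-finger parallel gripper is mounted at the origin on a cart in front of the work surface, level with it; the furniture and walls round the work are solid. World frame = base frame: x ahead of the robot, y to its left, z up, the work surface at z = 0. Lengths are in m, angles in rad, forces in N, time in s.
With the tool pointing down it reaches from about 0.35 to 0.875 m from the base axis. Payload 4.2 kg.
Tool frame: the origin (TCP) lies at the very end of the fingers, on their centre line; the grasp point (between the pads) lies 19 mm behind it; z points along the fingers, y is the line along which they close (so a half turn about z gives the same grasp; the last joint's range is limited). The gripper opens to 87 mm and grips with 3 to 60 N. Pads are 19 mm wide; open, the fingers measure 117 mm over their backs; the gripper's body (75 mm by 190 mm) begins 51 mm behind the grasp point.
Start: joints at [1.424, 0.385, 0.008, 0, -1.194, -0.259], TCP at [0.247, 0.574, 0.223] pointing down, gripper open.
Joint ranges: [-3.14, 3.14], [-1.21, 2.06], [-1.07, 1.41], [-3.16, 2.05], [-2.99, -0.16], [-3.1, 3.1]. Speed limits (rad/s): [2.79, 2.79, 3.14, 3.14, 3.14, 3.14].

### API

Orientations are given as a unit quaternion [w, x, y, z].
In Python, from station import ctrl gives the robot as it stands. The module is installed in compiled form; this text tells all that it offers.
- The arm moves only by the shell command python3 -m crank 'ROWS'. ROWS is text: rows parted by semicolons, each of 7 numbers parted by spaces: the shift along the world's x, y, z in m, then the turn, a rotation vector about the world's x, y, z in rad, then the opening in per cent of the stroke, from 0 (shut) to 100 (fully open). In form: tx ty tz ax ay az grip; .... A call has 1 to 8 rows; each row shifts and turns the commanded pose from where the row before left it; what a row does not reach is not made up. A row lasts 1/10 s, in which the tool goes at most 50 mm and 8.59 degrees, less where a joint would pass 70% of its speed; a pose out of reach is approached as far as the arm can. A call is refused whole if a number of a shift passes 0.05 or a number of a turn 0.15, either way. A call with a gripper value outside its range is refused whole. The fingers move at their own pace and stop on an object; the grip force is fixed at half the most. Time passes only in rows, so rows that do not move let the fingers close. It gives the time, the measured TCP pose, the force, the opening and the grip force at its end, in the units of the state.
- ctrl.get_obs(): the state, without advancing time (a new reading comes with each control period).
- ctrl.grab_frame(name): name is "scene" or "top"; returns a dict with "frame" (420x560x3 uint8, red, green, blue), "fx", "fy", "cx", "cy" (pixels), "dist" ([k1, k2, p1, p2, k3] as OpenCV has them; the pictures are not rectified), "cam_to_world" (4x4, takes a point from camera to world coordinates). Camera axes: x right, y down, z forward; pixel columns grow to the right and rows downward; lengths in m; the calibration is good to about 2 mm. A picture is of the moment at which its call begins. There is no depth.
- ctrl.hand_in(): hands the job in; it is judged then, once.
The state is a dict: "clock": time; "joint_positions": joint angles; "joint_velocities": joint speeds; "tau": joint torques, N m; "ee_pos": TCP position; "tool_rot": TCP orientation; "wrist_force": force on the tool from outside, world axes, zero at the start; "moment": the same for the moment, N m; "width": opening from 0.0 (shut) to 1.0 (fully open); "grasp_force": force on a finger pad.
Only numpy, scipy, OpenCV 4.12 (cv2) and the standard library are available. Lean on these libraries where they do the work, as an engineer would, in place of code of your own. Each camera call takes 0.05 s, during which the arm holds its last target. There are 200 camera calls.

## Working session

There is one attempt and no reset: what is moved stays moved. The work goes in short steps, Python scripts to look and compute and a shell command to move; the robot and the scene stay as the last step left them, time stands still between calls to the robot, and variables do not carry over. Pictures are saved under pics/ and viewed, at most 10 in all, crops included, and the job is handed in when it is done.

```bash
mkdir -p pics
cat > h.py <<'E'
import numpy as np, cv2, pickle
from station import ctrl
def snap(n,tag):
    f=ctrl.grab_frame(n); cv2.imwrite(f'pics/{tag}.png',f['frame'][:,:,::-1]); pickle.dump(f,open(f'pics/{tag}.pkl','wb')); return f
def K(f): return np.array([[f['fx'],0,f['cx']],[0,f['fy'],f['cy']],[0,0,1.]])
def ray(f,p):
    u=cv2.undistortPoints(np.array([[p]],float),K(f),np.array(f['dist'],float))[0,0]
    T=np.array(f['cam_to_world']); return T[:3,3],T[:3,:3]@np.array([u[0],u[1],1.])
def atz(f,p,z):
    o,d=ray(f,p); return o+d*(z-o[2])/d[2]
def proj(f,P):
    T=np.linalg.inv(np.array(f['cam_to_world'])); P=np.atleast_2d(np.array(P,float))
    return cv2.projectPoints(P,cv2.Rodrigues(T[:3,:3])[0],T[:3,3],K(f),np.array(f['dist'],float))[0][:,0]
def load(tag): return pickle.load(open(f'pics/{tag}.pkl','rb'))
E
python3 - <<'E'
from h import *
for n in('scene','top'):
    f=snap(n,n+'0'); print(n,f['fx'],f['cx'],f['cy'],f['dist'],np.round(f['cam_to_world'],3).tolist())
print(ctrl.get_obs())
E
```

```text
scene 448.82659312066335 272.5872107194665 216.06977606165566 [-0.14180255  0.          0.          0.          0.        ] [[-0.891, -0.311, 0.331, 0.17], [-0.454, 0.589, -0.669, 0.542], [0.013, -0.746, -0.666, 0.707], [0.0, 0.0, 0.0, 1.0]]
top 476.75834918201053 275.40044982934467 219.1393775642411 [0.0030358 0.        0.        0.        0.       ] [[-0.008, -0.999, 0.046, 0.434], [-1.0, 0.009, 0.026, -0.059], [-0.026, -0.046, -0.999, 1.023], [0.0, 0.0, 0.0, 1.0]]
{'clock': 0.1, 'joint_positions': array([ 1.42360528e+00,  3.85518320e-01,  6.74025291e-03, -4.25781783e-04,
       -1.19400084e+00, -2.58596493e-01]), 'joint_velocities': array([-9.46788663e-05, -1.39333733e-03,  3.00691684e-03,  7.90307394e-04,
       -3.13855068e-04, -1.41115819e-04]), 'tau': array([ 3.34428360e-04, -3.91687095e+01,  1.87936360e+01,  4.23189059e+00,
        1.35195628e-02, -7.70234897e-05]), 'ee_pos': array([0.24648982, 0.57374732, 0.22153832]), 'tool_rot': array([ 1.00077126e-03,  9.79471244e-01, -2.01581398e-01, -1.42382501e-04]), 'wrist_force': array([-0.63236051,  0.07923456, -0.33744383]), 'moment': array([-0.05347738, -0.03304446, -0.00896525]), 'grasp_force': 0.0, 'width': 1.0061933286707871}
```

View pics/scene0.png

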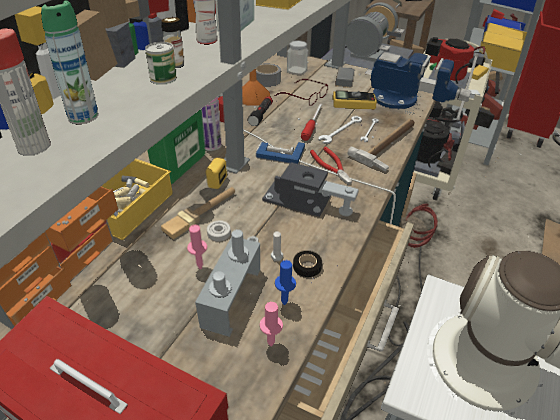

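View pics/top0.png

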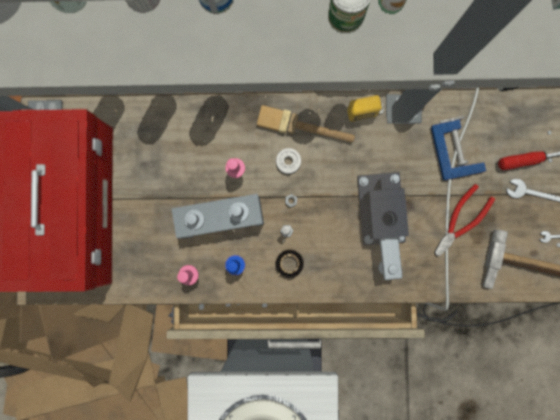

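The scene view shows the grey stand with two pins, at about (237,240) and (219,285), and the hitch at (303,180). The top view shows the pins at (194,219) and (238,211), and the hitch hole at (390,218). The blue and pink pins standing around are decoys. Next I'll enlarge both views.

Run:
```python
import cv2
a=cv2.imread('pics/top0.png')[180:285,165:425]; cv2.imwrite('pics/c1.png',cv2.resize(a,None,fx=3,fy=3,interpolation=cv2.INTER_CUBIC))
a=cv2.imread('pics/scene0.png')[155:340,185:370]; cv2.imwrite('pics/c2.png',cv2.resize(a,None,fx=3.2,fy=3.2,interpolation=cv2.INTER_CUBIC))
```

```text
(no output)
```

View pics/c1.png

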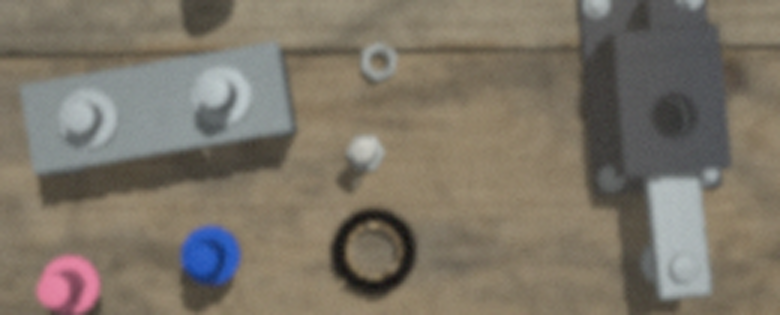

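View pics/c2.png

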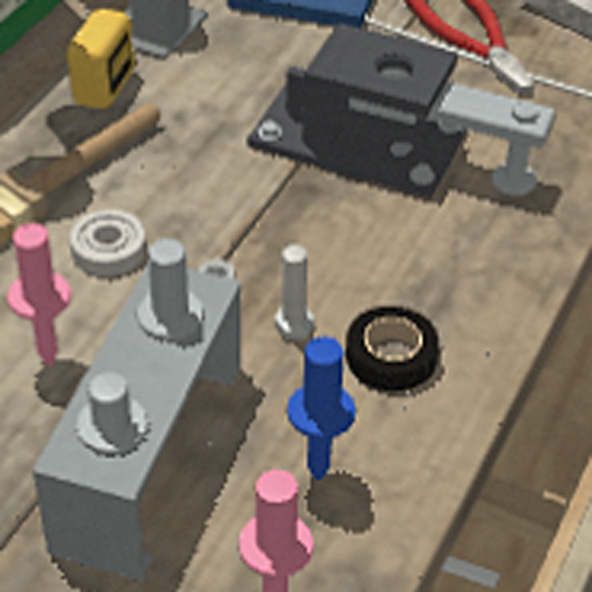

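The top crop shows the long pin nearer the hitch: collar at (220,97), grip top at (214,92), and the hitch hole at (675,115). In the scene crop the long pin's grip top is at (168,246), the short pin's at (109,384), and the hole at (394,66).

Run:
```python
from h import *
t=load('top0'); s=load('scene0')
T=lambda u,v:(165+(u+.5)/3-.5,180+(v+.5)/3-.5)
S=lambda u,v:(185+(u+.5)/3.2-.5,155+(v+.5)/3.2-.5)
def tri(a,b):
    (o1,d1),(o2,d2)=a,b
    x=np.linalg.lstsq(np.c_[d1,-d2],o2-o1,rcond=None)[0]; return (o1+d1*x[0]+o2+d2*x[1])/2
def show(n,tp,sp,z):
    print(n,'top',atz(t,T(*tp),z).round(4),'scene',atz(s,S(*sp),z).round(4),'tri',tri(ray(t,T(*tp)),ray(s,S(*sp))).round(4))
show('long top',(214,91),(168,246),.135)
show('long collar',(220,97),(170,314),.085)
show('short top',(78,119),(109,384),.115)
show('short collar',(87,119),(112,424),.085)
show('hole',(675,115),(394,66),.078)
for c in [(22,88),(278,44),(293,132),(38,173)]: print('stand',atz(t,T(*c),.08).round(4))
for c in [(615,28),(716,25),(730,166),(625,178)]: print('plate',atz(t,T(*c),.078).round(4))
for c in [(647,180),(697,178),(710,292),(660,299),(684,268)]: print('bar',atz(t,T(*c),.064).round(4))
R=cv2.Rodrigues(np.zeros(3))[0]
from scipy.spatial.transform import Rotation as Ro
q=ctrl.get_obs()['tool_rot']; print(Ro.from_quat(np.r_[q[1:],q[0]]).as_matrix().round(3))
```

```text
long top top [0.4921 0.0377 0.135 ] scene [0.4927 0.0362 0.135 ] tri [0.492  0.0375 0.1365]
long collar top [0.4914 0.0392 0.085 ] scene [0.4902 0.0421 0.085 ] tri [0.4917 0.0396 0.0819]
short top top [0.4763 0.127  0.115 ] scene [0.4777 0.1269 0.115 ] tri [0.4768 0.1271 0.1156]
short collar top [0.4777 0.1271 0.085 ] scene [0.4763 0.1299 0.085 ] tri [0.4779 0.1278 0.0818]
hole top [ 0.4771 -0.2598  0.078 ] scene [ 0.475  -0.2568  0.078 ] tri [ 0.4769 -0.2606  0.0749]
stand [0.499  0.1715 0.08  ]
stand [0.5265 0.001  0.08  ]
stand [ 0.4681 -0.0085  0.08  ]
stand [0.4424 0.1607 0.08  ]
plate [ 0.5349 -0.2215  0.078 ]
plate [ 0.5362 -0.2877  0.078 ]
plate [ 0.4433 -0.295   0.078 ]
plate [ 0.436  -0.2264  0.078 ]
bar [ 0.4346 -0.2434  0.064 ]
bar [ 0.4357 -0.2765  0.064 ]
bar [ 0.3601 -0.2836  0.064 ]
bar [ 0.3557 -0.2506  0.064 ]
bar [ 0.3761 -0.2668  0.064 ]
[[ 0.919 -0.395 -0.001]
 [-0.395 -0.919 -0.002]
 [ 0.     0.002 -1.   ]]
```

The long pin stands at about (0.492, 0.0375), and the hitch hole is at about (0.4765, -0.2595). I'll lift, cross over to the pin and keep the tool's yaw.

```bash
python3 -m crank '0 0 0.04 0 0 0 100; 0 0 0.04 0 0 0 100; 0.02 -0.044 0 0 0 0 100; 0.02 -0.044 0 0 0 0 100; 0.02 -0.044 0 0 0 0 100; 0.02 -0.044 0 0 0 0 100; 0.02 -0.044 0 0 0 0 100; 0.02 -0.044 0 0 0 0 100'
python3 -m crank '0.02 -0.044 0 0 0 0 100; 0.02 -0.044 0 0 0 0 100; 0.02 -0.044 0 0 0 0 100; 0.02 -0.044 0 0 0 0 100; 0.02 -0.044 0 0 0 0 100; 0.02 -0.044 0 0 0 0 100; 0 0 0 0 0 0 100; 0 0 0 0 0 0 100'
```

```text
clock: 0.9
ee_pos: [0.3668, 0.3082, 0.3023]
tool_rot: [0.0, 0.98, -0.201, -0.0]
wrist_force: [1.5, 0.5, -0.1]
width: 1.001
grasp_force: 0.0
clock: 1.7
ee_pos: [0.4866, 0.0451, 0.3019]
tool_rot: [0.0, 0.979, -0.203, -0.001]
wrist_force: [-0.1, -0.2, 0.8]
width: 0.997
grasp_force: 0.0
```

```bash
python3 -m crank '0.0055 -0.0075 -0.02 0 0 0 100; 0 0 -0.04 0 0 0 100; 0 0 -0.04 0 0 0 100; 0 0 -0.03 0 0 0 100; 0 0 -0.02 0 0 0 100; 0 0 -0.01 0 0 0 100; 0 0 0 0 0 0 100'
python3 - <<'E'
from h import *
f=snap('scene','s1'); g=snap('top','t1')
a=f['frame'][170:320,170:330,::-1]; b=g['frame'][150:260,165:325,::-1]
cv2.imwrite('pics/c3.png',np.vstack([cv2.resize(a,(480,450)),])); 
cv2.imwrite('pics/c3.png',np.hstack([cv2.resize(a,(400,375),interpolation=2),cv2.resize(cv2.copyMakeBorder(b,0,40,0,0,0),(400,375),interpolation=2)]))
E
```

```text
clock: 2.4
ee_pos: [0.4913, 0.0396, 0.1415]
tool_rot: [0.001, 0.98, -0.201, -0.001]
wrist_force: [0.1, 0.1, 0.2]
width: 0.999
grasp_force: 0.0
```

View pics/c3.png

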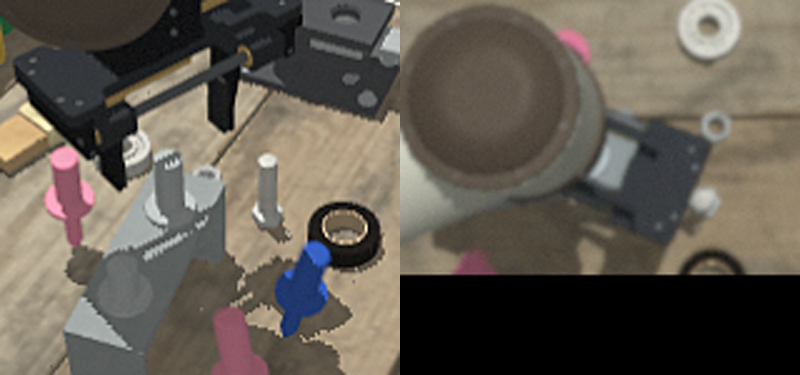

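The open fingers straddle the long pin: tips at crop (118,188) and (222,130), pin top at (168,155). The short pin is clear. I'll descend and grip.

```bash
python3 -m crank '0.0005 -0.002 -0.015 0 0 0 100; 0 0 -0.015 0 0 0 100; 0 0 -0.015 0 0 0 100; 0 0 0 0 0 0 100; 0 0 0 0 0 0 100'
python3 -m crank '0 0 0 0 0 0 0; 0 0 0 0 0 0 0; 0 0 0 0 0 0 0; 0 0 0 0 0 0 0; 0 0 0 0 0 0 0; 0 0 0 0 0 0 0; 0 0 0 0 0 0 0; 0 0 0 0 0 0 0'
```

```text
clock: 3.0
ee_pos: [0.4936, 0.0371, 0.0988]
tool_rot: [-0.0, 0.98, -0.201, 0.001]
wrist_force: [1.0, -0.5, 0.1]
width: 1.001
grasp_force: 0.0
clock: 3.8
ee_pos: [0.4927, 0.0367, 0.0975]
tool_rot: [0.0, 0.979, -0.202, -0.0]
wrist_force: [0.1, 0.4, -0.8]
width: 0.349
grasp_force: 0.0
```

```bash
python3 -m crank '0 0 0 0 0 0 0; 0 0 0 0 0 0 0; 0 0 0 0 0 0 0; 0 0 0 0 0 0 0; 0 0 0 0 0 0 0'
```

```text
clock: 4.3
ee_pos: [0.4928, 0.0368, 0.0976]
tool_rot: [-0.0, 0.979, -0.202, 0.0]
wrist_force: [1.1, 0.3, -0.5]
width: 0.245
grasp_force: 30.0
```

Gripped at 21 mm width and 30 N. Now I'll lift and carry it over the hitch.

```bash
python3 -m crank '0 0 0.01 0 0 0 0; 0 0 0.02 0 0 0 0; 0 0 0.02 0 0 0 0; 0 0 0.03 0 0 0 0; 0 0 0.03 0 0 0 0; 0 0 0 0 0 0 0; -0.001 -0.02 0 0 0 0 0; -0.001 -0.036 0 0 0 0 0'
python3 -m crank '-0.002 -0.04 0 0 0 0 0; -0.002 -0.04 0 0 0 0 0; -0.002 -0.04 0 0 0 0 0; -0.002 -0.04 0 0 0 0 0; -0.002 -0.04 0 0 0 0 0; -0.004 -0.04 0 0 0 0 0; 0 0 0 0 0 0 0; 0 0 0 0 0 0 0'
python3 - <<'E'
from h import *
f=snap('scene','s2'); snap('top','t2'); print(ctrl.get_obs()['ee_pos'])
a=f['frame'][90:240,230:370,::-1]
cv2.imwrite('pics/c4.png',cv2.resize(a,None,fx=4,fy=4,interpolation=2))
E
```

```text
clock: 5.1
ee_pos: [0.4902, -0.0187, 0.2075]
tool_rot: [-0.0, 0.98, -0.2, -0.0]
wrist_force: [1.4, 0.7, -1.3]
width: 0.246
grasp_force: 30.0
clock: 5.9
ee_pos: [0.4756, -0.2599, 0.2066]
tool_rot: [-0.0, 0.979, -0.203, -0.001]
wrist_force: [0.5, 0.2, -1.7]
width: 0.245
grasp_force: 30.0
[ 0.4762515  -0.25865082  0.20714946]
```

View pics/c4.png

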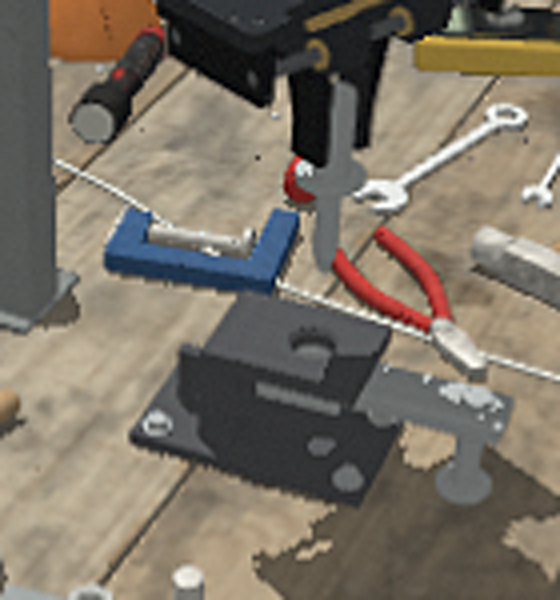

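The pin is held above the hitch: collar at crop (332,178), tip at (325,268), hole at (313,341). The pin seems to lean a little, so I'll compare it with a projected vertical pin.

Run:
```python
from h import *
from scipy.optimize import least_squares
f=load('s2'); C=lambda u,v:np.array((230+(u+.5)/4-.5,90+(v+.5)/4-.5))
x,y,z=.4762,-.2592,.2070
for n,dz in(('griptop',.0374),('collar under',-.0176),('collar top',-.0126),('tip',-.0776)):
    p=proj(f,[x,y,z+dz])[0]; print(n,((p-[230,90]+.5)*4-.5).round(0))
for tip in[(325,268),(323,266)]: print('tip',atz(f,C(*tip),z-.0776).round(4))
print('collar',atz(f,C(332,176),z-.015).round(4))
for h in[(313,341),(314,342)]: print('hole',atz(f,C(*h),.078).round(4))
g=load('t2')
print('top hole proj',proj(g,[.4765,-.2595,.078]))
```

```text
griptop [332.  88.]
collar under [325. 177.]
collar top [326. 169.]
tip [318. 267.]
tip [ 0.4725 -0.2606  0.1294]
tip [ 0.4743 -0.262   0.1294]
collar [ 0.4717 -0.2581  0.192 ]
hole [ 0.4754 -0.2584  0.078 ]
hole [ 0.4745 -0.2578  0.078 ]
top hole proj [[389.53240745 218.31638836]]
```

The lean is only perspective. The pin agrees with the hole to within about 2 mm against a clearance of 6 mm, so I'll descend in stages.

```bash
python3 -m crank '0.0005 0.0005 -0.02 0 0 0 0; 0 0 -0.02 0 0 0 0; 0 0 -0.01 0 0 0 0; 0 0 -0.005 0 0 0 0; 0 0 -0.005 0 0 0 0; 0 0 0 0 0 0 0; 0 0 0 0 0 0 0'
python3 - <<'E'
from h import *
f=snap('scene','s3'); print(ctrl.get_obs()['ee_pos'],ctrl.get_obs()['wrist_force'])
a=f['frame'][110:220,255:345,::-1]
cv2.imwrite('pics/c5.png',cv2.resize(a,None,fx=5,fy=5,interpolation=2))
E
```

```text
clock: 6.7
ee_pos: [0.4776, -0.2588, 0.1482]
tool_rot: [0.0, 0.98, -0.201, 0.001]
wrist_force: [0.5, 0.8, -1.3]
width: 0.246
grasp_force: 30.0
[ 0.4776473  -0.2588952   0.14825028] [ 0.68715219  0.33929549 -1.73566402]
```

View pics/c5.png

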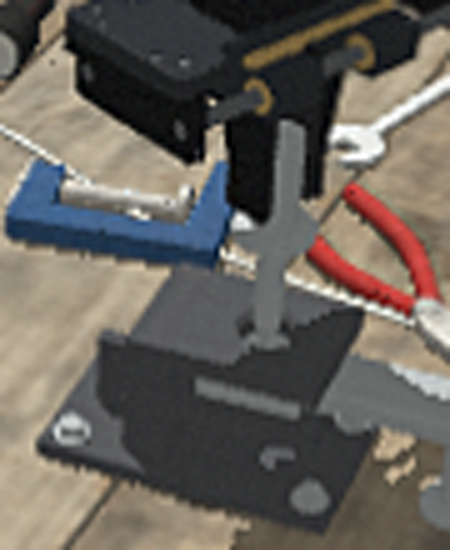

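The tip is inside the hole: shank centre at crop x≈270, hole centre ≈266, and no contact force. Continuing down.

```bash
python3 -m crank '0 0 -0.005 0 0 0 0; 0 0 -0.005 0 0 0 0; 0 0 -0.005 0 0 0 0; 0 0 -0.005 0 0 0 0; 0 0 -0.005 0 0 0 0; 0 0 0 0 0 0 0'
python3 -m crank '0 0 -0.005 0 0 0 0; 0 0 -0.005 0 0 0 0; 0 0 -0.005 0 0 0 0; 0 0 -0.005 0 0 0 0; 0 0 -0.003 0 0 0 0; 0 0 0 0 0 0 0; 0 0 0 0 0 0 0'
```

```text
clock: 7.35
ee_pos: [0.4766, -0.2586, 0.1215]
tool_rot: [-0.0, 0.979, -0.202, -0.001]
wrist_force: [-0.8, -0.7, -2.1]
width: 0.244
grasp_force: 30.0
clock: 8.05
ee_pos: [0.4773, -0.2588, 0.0996]
tool_rot: [0.0, 0.979, -0.201, 0.0]
wrist_force: [0.2, -0.5, -0.6]
width: 0.245
grasp_force: 30.0
```

```bash
python3 -m crank '0 0 -0.002 0 0 0 0; 0 0 -0.001 0 0 0 0; 0 0 -0.001 0 0 0 0; 0 0 0 0 0 0 0; 0 0 0 0 0 0 0'
```

```text
clock: 8.55
ee_pos: [0.4772, -0.2588, 0.0956]
tool_rot: [0.0, 0.979, -0.202, 0.0]
wrist_force: [-0.1, -0.2, -2.0]
width: 0.243
grasp_force: 30.0
```

```bash
python3 -m crank '0 0 -0.001 0 0 0 0; 0 0 0 0 0 0 0; 0 0 0 0 0 0 0'
python3 -m crank '0 0 -0.001 0 0 0 0; 0 0 0 0 0 0 0; 0 0 0 0 0 0 0'
```

```text
clock: 8.85
ee_pos: [0.4773, -0.2588, 0.0955]
tool_rot: [0.0, 0.98, -0.201, 0.0]
wrist_force: [-1.8, 1.4, 4.6]
width: 0.248
grasp_force: 30.0
clock: 9.15
ee_pos: [0.4773, -0.2588, 0.0955]
tool_rot: [0.0, 0.98, -0.201, 0.0]
wrist_force: [-3.6, 3.6, 10.5]
width: 0.241
grasp_force: 30.1
```

Contact: the collar is seated at the expected height. I'll open, then retreat upward.

```bash
python3 -m crank '0 0 0.001 0 0 0 0; 0 0 0 0 0 0 60; 0 0 0 0 0 0 100; 0 0 0 0 0 0 100; 0 0 0 0 0 0 100; 0 0 0 0 0 0 100; 0 0 0 0 0 0 100; 0 0 0 0 0 0 100'
python3 -m crank '0 0 0.01 0 0 0 100; 0 0 0.02 0 0 0 100; 0 0 0.03 0 0 0 100; 0 0 0.04 0 0 0 100; 0 0 0.04 0 0 0 100; 0 0.04 0.02 0 0 0 100; 0 0.04 0 0 0 0 100; 0 0.04 0 0 0 0 100'
python3 -m crank '0 0.04 0 0 0 0 100; 0 0.04 0 0 0 0 100; 0 0 0 0 0 0 100; 0 0 0 0 0 0 100'
python3 - <<'E'
from h import *
f=snap('scene','s4'); g=snap('top','t4')
a=f['frame'][120:230,255:375,::-1]; b=g['frame'][165:285,340:425,::-1]
cv2.imwrite('pics/c6.png',np.hstack([cv2.resize(a,(480,440),interpolation=2),cv2.resize(b,(312,440),interpolation=2)]))
E
```

```text
clock: 9.95
ee_pos: [0.4772, -0.2588, 0.0945]
tool_rot: [0.0, 0.979, -0.202, -0.0]
wrist_force: [0.4, 0.5, 0.0]
width: 0.795
grasp_force: 0.0
clock: 10.75
ee_pos: [0.4773, -0.1377, 0.2565]
tool_rot: [-0.0, 0.979, -0.202, 0.002]
wrist_force: [0.1, 0.8, -0.2]
width: 1.004
grasp_force: 0.0
clock: 11.15
ee_pos: [0.4772, -0.058, 0.2554]
tool_rot: [-0.0, 0.98, -0.2, 0.001]
wrist_force: [-0.1, -0.4, 0.8]
width: 0.998
grasp_force: 0.0
```

View pics/c6.png

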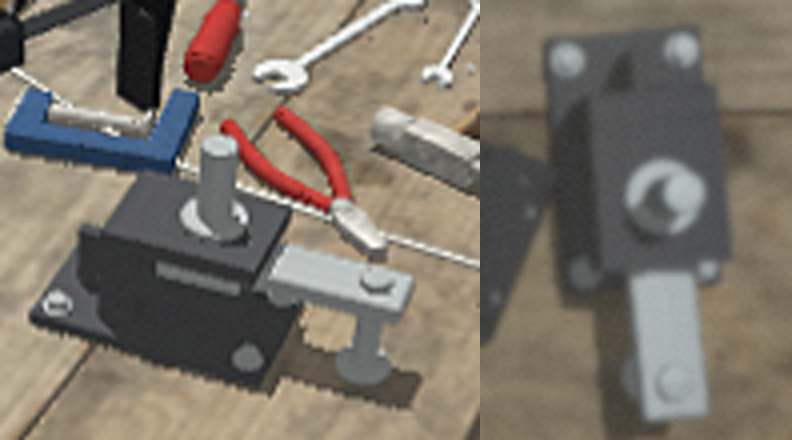

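The pin stands upright in the hitch. Its collar lies flat on the upper plate (left crop (214,217), right crop (664,198)), the drawbar hasn't moved, and the gripper is clear. Handing in.

```bash
python3 -c "
from station import ctrl
print(ctrl.hand_in())"
```

```text
the job is handed in; nothing more can be done
None
```

The long pin is down through the hitch and drawbar eye with its collar flat on the upper plate, released with the arm clear; the short pin was left in the stand, and the job was handed in at about 11 s on the robot clock.

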